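# Put the stacked lids back on the laundry canisters

### The job

The four storage canisters have been refilled and their lids are stacked up beside them. Take the stack apart and put every lid, knob up and fully down, on the canister of its own size and colour; lower the lids on rather than dropping them. Leave the canisters standing where they are and do not knock the mug or the roll of tape away.

Things in the scene. Friction and masses are not known exactly. Their poses are not given: they have to be found in the camera images.
- canister_small: mustard yellow round canister, open at the top, 72 mm outside diameter, 95 mm tall, 3 mm wall (mouth 66 mm), holding spare buttons that lie well below the lid; loose, stands upright. Origin: centre of its underside, z up; the rim is at z = 95 mm.
- lid_small: mustard yellow lid. Top of the stack (stacked 29 mm apart, up to 4 mm off centre, each skirt over the knob below). Disc 74 mm across; wooden knob on it 24 mm diameter, 20 tall; hollow white skirt below, tapering from 62 to 50 mm diameter. Origin: centre of skirt's lower edge, z up; skirt 0-24, disc 24-29, knob 29-49 mm. Fully on, disc on rim: origin 71 mm above canister's, 2 mm side play.
- canister_medium: brick red round canister, open at the top, 90 mm outside diameter, 105 mm tall, 3 mm wall (mouth 84 mm), holding wooden clothes pegs that lie well below the lid; loose, stands upright. Origin: centre of its underside, z up; the rim is at z = 105 mm.
- lid_medium: brick red lid. Second from top (stacked 29 mm apart, up to 4 mm off centre, each skirt over the knob below). Disc 92 mm across; wooden knob on it 24 mm diameter, 20 tall; hollow white skirt below, tapering from 80 to 68 mm diameter. Origin: centre of skirt's lower edge, z up; skirt 0-24, disc 24-29, knob 29-49 mm. Fully on, disc on rim: origin 81 mm above canister's, 2 mm side play.
- canister_large: sage green round canister, open at the top, 108 mm outside diameter, 115 mm tall, 3 mm wall (mouth 102 mm), holding washing tablets that lie well below the lid; loose, stands upright. Origin: centre of its underside, z up; the rim is at z = 115 mm.
- lid_large: sage green lid. Third from top (stacked 29 mm apart, up to 4 mm off centre, each skirt over the knob below). Disc 110 mm across; wooden knob on it 24 mm diameter, 20 tall; hollow white skirt below, tapering from 98 to 86 mm diameter. Origin: centre of skirt's lower edge, z up; skirt 0-24, disc 24-29, knob 29-49 mm. Fully on, disc on rim: origin 91 mm above canister's, 2 mm side play.
- canister_giant: slate blue round canister, open at the top, 126 mm outside diameter, 125 mm tall, 3 mm wall (mouth 120 mm), holding wool dryer balls that lie well below the lid; loose, stands upright. Origin: centre of its underside, z up; the rim is at z = 125 mm.
- lid_giant: slate blue lid. Bottom of the stack (stacked 29 mm apart, up to 4 mm off centre, each skirt over the knob below). Disc 128 mm across; wooden knob on it 24 mm diameter, 20 tall; hollow white skirt below, tapering from 116 to 104 mm diameter. Origin: centre of skirt's lower edge, z up; skirt 0-24, disc 24-29, knob 29-49 mm. Fully on, disc on rim: origin 101 mm above canister's, 2 mm side play.
- mug: bystander: two-tone mug, black above and white below, 82 mm wide (114 mm with the handle), 97 mm tall; origin at the centre of its underside
- tape: bystander: roll of light-brown tape lying flat, 92 mm across, 48 mm tall; origin at the centre of its underside
Mind the look-alikes: they are no part of the job. What is shaped like the lid_medium but purple is not meant.

How it is judged:
At the end, for the whole second after the job is handed in: Each of the four lids lies on the canister of its own size and colour, fully down (height within 4 mm, centre within 6 mm, level within 0.06 rad); the canisters stand upright on the worktop within 40 mm of where they were; everything is released and at rest (z of lid_small in the frame of canister_small between 0.067 and 0.075 m and horizontal distance between lid_small and canister_small below 0.006 m and angle between each of lid_small, canister_small, lid_medium, canister_medium, lid_large, canister_large, lid_giant, canister_giant's own z axis and vertical below 0.06 rad and height (world z) of each of canister_small, canister_medium, canister_large, canister_giant below 0.006 m and distance of each of canister_small, canister_medium, canister_large, canister_giant from where it was at the start of the episode below 0.04 m and linear speed of each of lid_small, canister_small, lid_medium, canister_medium, lid_large, canister_large, lid_giant, canister_giant below 0.01 m/s and z of lid_medium in the frame of canister_medium between 0.077 and 0.085 m and horizontal distance between lid_medium and canister_medium below 0.006 m and z of lid_large in the frame of canister_large between 0.087 and 0.095 m and horizontal distance between lid_large and canister_large below 0.006 m and z of lid_giant in the frame of canister_giant between 0.097 and 0.105 m and horizontal distance between lid_giant and canister_giant below 0.006 m); the robot touches nothing.
It fails at once if a canister is tipped over or pushed more than 40 mm (angle between any of canister_small, canister_medium, canister_large, canister_giant's own z axis and vertical above 0.35 rad or distance of any of canister_small, canister_medium, canister_large, canister_giant from where it was at the start of the episode above 0.04 m).
It fails at once if a lid is dropped or flung (faster than 0.8 m/s out of the fingers, a fall of over 30 mm) ((linear speed of lid_small above 0.8 m/s and contact force between the fingers and lid_small below 0.05 N) or (linear speed of lid_medium above 0.8 m/s and contact force between the fingers and lid_medium below 0.05 N) or (linear speed of lid_large above 0.8 m/s and contact force between the fingers and lid_large below 0.05 N) or (linear speed of lid_giant above 0.8 m/s and contact force between the fingers and lid_giant below 0.05 N)).
It fails at once if the mug is knocked away more than 30 mm (distance of mug from where it was at the start of the episode above 0.03 m).
It fails at once if the tape is knocked away more than 30 mm (distance of tape from where it was at the start of the episode above 0.03 m).
It also fails if it takes over 102 s, if anything falls off the work surface, if the arm or the gripper's body presses on something with over 40 N, if the wrist force passes 120 N, or if a joint passes its speed limit or range.

### The arm

A 6-joint arm with a two-finger parallel gripper is mounted at the origin on a cart in front of the work surface, level with it; the furniture and walls round the work are solid. World frame = base frame: x ahead of the robot, y to its left, z up, the work surface at z = 0. Lengths are in m, angles in rad, forces in N, time in s.
With the tool pointing down it reaches from about 0.25 to 0.85 m from the base axis. Payload 12.5 kg.
Tool frame: the origin (TCP) lies at the very end of the fingers, on their centre line; the grasp point (between the pads) lies 19 mm behind it; z points along the fingers, y is the line along which they close (so a half turn about z gives the same grasp; the last joint's range is limited). The gripper opens to 93 mm and grips with 3 to 60 N. Pads are 15 mm wide; open, the fingers measure 128 mm over their backs; the gripper's body (75 mm by 188 mm) begins 65 mm behind the grasp point.
Start: joints at [1.129, 0.351, 1.652, -0, 1.139, -0.085], TCP at [0.192, 0.515, 0.219] pointing down, gripper open.
Joint ranges: [-2.75, 2.75], [-0.79, 2.1], [0.01, 2.65], [-1.57, 4.71], [0.07, 3.14], [-2.87, 2.87]. Speed limits (rad/s): [2.22, 2.22, 2.79, 3.14, 3.14, 3.14].

### API

Orientations are given as a 3x3 rotation matrix whose columns are the frame's x, y, z axes.
In Python, from bench import manip gives the robot as it stands.
- The arm moves only by the tool jog_arm, never from a script. Its argument "plan" is a list of rows, each a list of 7 numbers: the turn, a rotation vector about the tool's x, y, z in units of 5 degrees (1.0 is 5 degrees), then the shift along the tool's x, y, z in units of 25 mm (1.0 is 25 mm), then the finger opening in mm, from 0 to 93. A call has 1 to 10 rows; each row is the pose to reach, as a shift and turn from the pose commanded when the call began, along the tool's axes at that moment; what a row does not reach only later rows make up. A row lasts 1/12 s, in which the tool goes at most 41.7 mm and 7.16 degrees, less where a joint would pass 70% of its speed; a pose out of reach is approached as far as the arm can. A call with a gripper value outside its range is refused whole. The fingers move at their own pace and stop on an object; the grip force is fixed at half the most. Time passes only in rows, so rows that repeat a pose let the fingers close. It gives the time, the measured TCP pose, the force, the opening and the grip force at its end, in the units of the state.
- manip.get_obs(): the state, without advancing time (a new reading comes with each control period).
- manip.camera(name): name is "side" or "top"; returns the picture (384x512x3 uint8, red, green, blue); there is no depth.
- manip.calibration(name): a dict with "fx", "fy", "cx", "cy" (pixels), "R" (3x3) and "t" (3): a world point X has camera coordinates R X + t. Camera axes: x right, y down, z forward; pixel columns grow to the right and rows downward; lengths in m; the calibration is good to about 2 mm. A picture is of the moment at which its call begins. calibration takes no time and is no camera call.
- manip.sign_off(): hands the job in; it is judged then, once.
Trained networks look in the newest picture that a camera, given by its name, has taken for a name from the list of things; names that differ only in an ending like _2 or _b are one class to them, and where a whole thing is asked for, a point or a joint stands for the part that bears it (a point fixed in the world has none). Each returns a list of dicts, best first, with "conf" (0 to 1); they miss things now and then, are a little off and sometimes report something else, mostly with a low value. They report only what shows in the picture. A call takes as long as a camera call. They do not tell look-alikes from the thing itself.
- manip.look_for(label, camera): "rect" ([left, top, width, height] as shares, 0 to 1, of the picture: columns of its width, rows of its height, round what is visible of it).
- manip.landmark_of(label, camera): "point" ([column, row] as shares, 0 to 1, of the picture: columns of its width, rows of its height: a listed point, or the origin of a listed thing).
The state is a dict: "t": time; "q": joint angles; "dq": joint speeds; "joint_efforts": joint torques, N m; "position": TCP position; "tool_rot": TCP orientation; "wrist_force": force on the tool from outside, world axes, zero at the start; "moment": the same for the moment, N m; "finger_gap": finger opening in m; "grip_force": force on a finger pad.
Only numpy, scipy, OpenCV 4.12 (cv2) and the standard library are available. Lean on these libraries where they do the work, as an engineer would, in place of code of your own. Each camera call takes 0.05 s, during which the arm holds its last target. There are 200 camera calls.

## Working session

There is one attempt and no reset: what is moved stays moved. The work goes in short steps, Python scripts to look and compute and a tool call to move; the robot and the scene stay as the last step left them, time stands still between calls to the robot, and variables do not carry over. Pictures are saved under pics/ and viewed, at most 14 in all, crops included, and the job is handed in when it is done.

Besides the shell and the picture viewer there is one more tool, called as a command line: name --pt "numbers of a row" for each row, then --argument value for the rest. jog_arm: Moves the arm, as the interface text tells. Its arguments: {"type":"object","properties":{"plan":{"type":"array"}},"required":["plan"]}

```bash
mkdir -p pics; ls
python3 - <<'E'
from bench import manip
import cv2,numpy as np
o=manip.get_obs();print(o['t'],o['position'],np.round(o['tool_rot'],3).tolist(),o['finger_gap'])
for c in ("side","top"):
    im=manip.camera(c);cv2.imwrite(f"pics/{c}0.png",im[:,:,::-1]);k=manip.calibration(c)
    print(c,k['fx'],k['fy'],k['cx'],k['cy'],np.round(k['R'],3).tolist(),k['t'])
    for l in ["canister_small","canister_medium","canister_large","canister_giant","lid_small","lid_medium","lid_large","lid_giant","mug","tape"]:
        r=manip.landmark_of(l,c); print(l,[(round(d['conf'],2),round(d['point'][0]*512),round(d['point'][1]*384)) for d in r])
E
```

```text
pics
0.0 [0.19190946 0.51506764 0.21809659] [[-0.937, 0.349, -0.001], [0.349, 0.937, -0.001], [0.0, -0.001, -1.0]] 0.09291741256180641
side 410.238880849697 410.238880849697 261.4989191595285 186.38592769472191 [[0.981, -0.195, 0.018], [-0.057, -0.37, -0.927], [0.188, 0.908, -0.373]] [-0.53823036  0.11661665  1.20146958]
canister_small [(0.89, 208, 179), (0.27, 289, 260)]
canister_medium [(0.71, 277, 186)]
canister_large [(0.68, 308, 226)]
canister_giant [(0.97, 231, 220)]
lid_small [(0.82, 292, 248)]
lid_medium [(0.82, 220, 263), (0.78, 291, 258), (0.67, 223, 298)]
lid_large [(0.8, 288, 269)]
lid_giant []
mug [(0.68, 247, 172), (0.68, 276, 190)]
tape []
top 360.94909515819097 360.94909515819097 255.23157473505898 189.97664851987267 [[-0.027, -1.0, 0.011], [-0.986, 0.025, -0.162], [0.162, -0.016, -0.987]] [-0.01122499  0.54694121  1.31087682]
canister_small [(0.7, 169, 229)]
canister_medium [(0.98, 206, 171), (0.19, 279, 160)]
canister_large [(0.71, 344, 191), (0.6, 280, 161)]
canister_giant [(0.67, 251, 222)]
lid_small [(0.56, 350, 186)]
lid_medium [(0.74, 353, 232), (0.63, 320, 232), (0.51, 346, 186), (0.33, 151, 182)]
lid_large [(0.67, 342, 186)]
lid_giant [(0.69, 345, 188), (0.37, 241, 157)]
mug [(0.95, 155, 182)]
tape [(0.59, 245, 153), (0.49, 343, 191)]
```

View pics/top0.png

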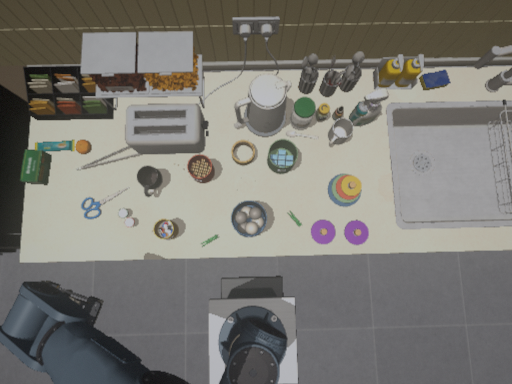

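View pics/side0.png

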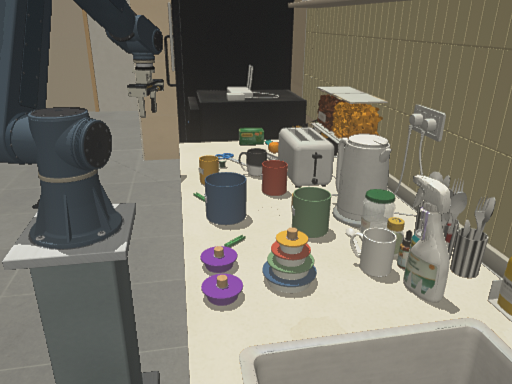

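The top view shows the canisters at yellow (165,229), red (201,169), green (282,156) and blue (249,219). The stack is at (345,189), the purple decoys at (323,232) and (356,232), the tape at (243,153) and the mug at (150,180). The side view agrees. Next I'll fit the positions by colour silhouette.

```bash
cat > h.py <<'E'
from bench import manip
import cv2,numpy as np
from scipy.optimize import least_squares
A=np.linspace(0,2*np.pi,60)
def proj(c,P):
    k=manip.calibration(c);X=P@np.array(k['R']).T+np.array(k['t'])
    return np.c_[k['fx']*X[:,0]/X[:,2]+k['cx'],k['fy']*X[:,1]/X[:,2]+k['cy']]
def ray(c,uv,z):
    k=manip.calibration(c);R=np.array(k['R']);o=-R.T@np.array(k['t'])
    d=R.T@np.array([(uv[0]-k['cx'])/k['fx'],(uv[1]-k['cy'])/k['fy'],1]);return (o+d*(z-o[2])/d[2])[:2]
def circ(x,y,r,z): return np.c_[x+r*np.cos(A),y+r*np.sin(A),np.full(60,z)]
HUE={'small':(15,30),'medium':(0,7),'large':(35,85),'giant':(95,120)}
SMIN={'small':120,'medium':110,'large':30,'giant':60}
DIM={'small':(.072,.095,.074),'medium':(.090,.105,.092),'large':(.108,.115,.110),'giant':(.126,.125,.128)}
def mask(im,n):
    h=cv2.cvtColor(im,cv2.COLOR_RGB2HSV);lo,hi=HUE[n]
    m=cv2.inRange(h,(lo,SMIN[n],30),(hi,255,255))
    if n=='medium': m|=cv2.inRange(h,(174,SMIN[n],30),(180,255,255))
    return m
def fit(c,im,n,guess,rings,box=45):
    """rings: list of (r,z) whose joint hull is the silhouette; match hull centroid"""
    g=proj(c,np.array([[guess[0],guess[1],rings[0][1]]]))[0].astype(int)
    m=mask(im,n);w=np.zeros_like(m);b=box
    w[max(0,g[1]-b):g[1]+b,max(0,g[0]-b):g[0]+b]=255;m=cv2.morphologyEx(m&w,cv2.MORPH_OPEN,np.ones((2,2)))
    nn,l,s,ce=cv2.connectedComponentsWithStats(m,connectivity=8)
    i=1+np.argmax(s[1:,4]);H=cv2.convexHull(np.argwhere(l==i)[:,::-1].astype(np.float32))
    def desc(H):
        M=cv2.moments(H);return np.array([M['m10']/M['m00'],M['m01']/M['m00'],np.sqrt(M['m00'])])
    d=desc(H)
    def mod(p):
        P=np.vstack([circ(p[0],p[1],r,z) for r,z in rings]);return desc(cv2.convexHull(proj(c,P).astype(np.float32)))
    s=least_squares(lambda p:(mod(p)-d)[:2],guess,diff_step=1e-3)
    return s.x,d[2]/mod(s.x)[2],d
E
python3 - <<'E'
from h import *
t=manip.camera('top');s=manip.camera('side')
G={'small':(165,229),'medium':(201,169),'large':(282,156),'giant':(249,219)}
for n,uv in G.items():
    D,H,L=DIM[n];g=ray('top',uv,H)
    for c,im in (('top',t),('side',s)):
        x,q,d=fit(c,im,n,g,[(D/2,H),(D/2,0)]);print(n,c,x.round(4),'size ratio',round(q,3),d.round(1))
g=ray('top',(350,186),.116);print('stack',g)
for c,im in (('top',t),('side',s)):
    x,q,d=fit(c,im,'small',g,[(.037,.116),(.037,.111)]);print('lid_small',c,x.round(4),round(q,3),d.round(1))
print('mug',ray('top',(150,178),.05),'kettle',ray('top',(268,90),.2),'tape',ray('top',(243,153),.048))
cv2.imwrite('pics/a.png',cv2.resize(t[120:260,130:390],None,fx=3,fy=3,interpolation=2)[:,:,::-1])
E
```

```text
Traceback (most recent call last):
  File "h.py", line 26, in fit
    i=1+np.argmax(s[1:,4]);H=cv2.convexHull(np.argwhere(l==i)[:,::-1].astype(np.float32))
        ~~~~~~~~~^^^^^^^^^
ValueError: attempt to get argmax of an empty sequence
```

Run:
```python
from h import *
t=manip.camera('top');s=manip.camera('side')
np.savez('im0.npz',t=t,s=s)
h=cv2.cvtColor(t,cv2.COLOR_RGB2HSV);hs=cv2.cvtColor(s,cv2.COLOR_RGB2HSV)
print(h[229,150:180].tolist());print(h[169,186:216].tolist());print(h[156,264:300:2].tolist());print(h[219,228:270:2].tolist())
print(h[175:200,350].tolist())
for u,v in [(208,165),(275,178),(310,215),(226,200),(285,243),(278,250),(276,258),(267,272)]: print(hs[v,u])
cv2.imwrite('pics/a.png',cv2.resize(t[120:260,130:390],None,fx=3,fy=3,interpolation=2)[:,:,::-1])
```

```text
[[30, 18, 186], [28, 19, 187], [25, 30, 186], [22, 73, 175], [20, 105, 119], [18, 75, 88], [19, 72, 88], [20, 57, 98], [21, 37, 118], [20, 6, 125], [120, 3, 146], [12, 38, 88], [3, 105, 126], [4, 114, 159], [15, 53, 149], [14, 21, 184], [120, 3, 185], [105, 3, 162], [120, 2, 136], [0, 0, 124], [113, 11, 94], [113, 52, 122], [23, 8, 130], [26, 109, 157], [20, 67, 87], [19, 69, 89], [20, 67, 88], [19, 70, 88], [20, 50, 103], [21, 30, 135]]
[[24, 22, 186], [16, 37, 173], [6, 111, 120], [11, 70, 76], [14, 78, 95], [17, 85, 117], [17, 77, 135], [18, 74, 168], [18, 70, 113], [17, 72, 153], [18, 78, 138], [20, 62, 144], [17, 79, 103], [19, 77, 129], [21, 77, 149], [18, 81, 138], [18, 70, 149], [20, 78, 134], [21, 77, 176], [18, 81, 148], [19, 72, 160], [19, 79, 107], [18, 90, 144], [17, 88, 131], [15, 97, 155], [6, 116, 136], [9, 65, 79], [11, 63, 85], [16, 46, 106], [19, 30, 134]]
[[24, 22, 187], [26, 21, 183], [50, 45, 101], [98, 38, 107], [102, 71, 157], [100, 67, 191], [99, 66, 185], [100, 52, 157], [100, 68, 190], [100, 68, 191], [99, 63, 182], [98, 45, 163], [99, 68, 191], [100, 60, 1
[... 175 characters left out ...]
, 142], [19, 23, 124], [75, 6, 91], [104, 47, 103], [106, 57, 111], [18, 25, 135], [19, 26, 139], [25, 21, 146], [20, 23, 167], [18, 27, 170], [23, 24, 125], [103, 43, 95], [104, 37, 116], [19, 30, 134]]
[[19, 94, 171], [21, 135, 187], [23, 136, 188], [23, 138, 187], [23, 137, 186], [23, 135, 187], [21, 105, 175], [18, 83, 163], [17, 92, 177], [18, 89, 186], [17, 92, 180], [16, 91, 154], [17, 84, 115], [17, 51, 125], [22, 97, 169], [24, 134, 187], [24, 133, 188], [24, 134, 187], [24, 134, 187], [24, 132, 187], [21, 130, 167], [8, 127, 165], [6, 127, 181], [6, 127, 181], [12, 86, 158]]
[ 19 150 133]
[  6 131 115]
[50 52 98]
[106  57  85]
[ 21 174 232]
[  7 119 114]
[ 24  22 114]
[105  89 141]
```

View pics/a.png

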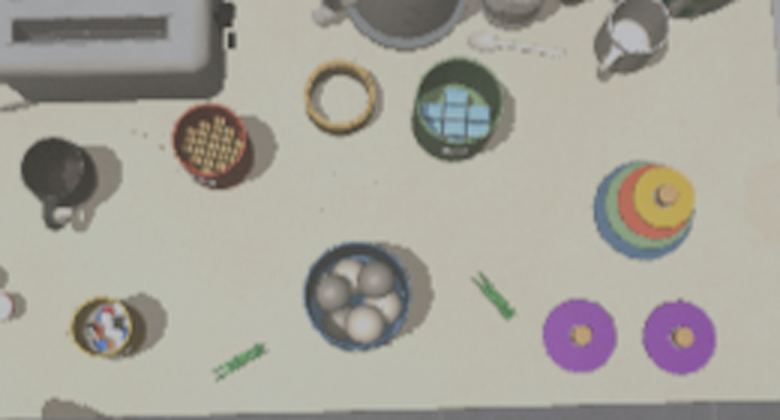

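```bash
sed -i "s/^HUE=.*/HUE={'small':(17,28),'medium':(0,10),'large':(38,103),'giant':(98,115)}/;s/^SMIN=.*/SMIN={'small':100,'medium':95,'large':34,'giant':17}/;s/m=cv2.morphologyEx.*/m=cv2.morphologyEx(m\&w,cv2.MORPH_CLOSE,np.ones((3,3)))/" h.py
python3 - <<'E'
from h import *
I=np.load('im0.npz');t,s=I['t'],I['s']
G={'small':(165,229),'medium':(201,169),'large':(282,156),'giant':(249,219)}
vis=t.copy()
for n,uv in G.items():
    D,H,L=DIM[n];g=ray('top',uv,H)
    for c,im in (('top',t),('side',s)):
        if c=='side':SMIN.update(small=120,large=45,giant=45)
        else: SMIN.update(small=100,large=34,giant=17)
        x,q,d=fit(c,im,n,g,[(D/2,H),(D/2,0)],30 if c=='top' else 40);print(n,c,x.round(4),'size',round(q,3),d.round(1))
        if c=='top':
            for z in (0,H): cv2.polylines(vis,[np.round(proj(c,circ(*x,D/2,z))*8).astype(np.int32)],True,(255,0,255),1,0,3)
g=ray('top',(350,186),.116);print('stack',g)
SMIN['small']=115
for c,im in (('top',t),('side',s)):
    x,q,d=fit(c,im,'small',g,[(.037,.116),(.037,.111)],25);print('lid_small',c,x.round(4),round(q,3),d.round(1))
    if c=='top':cv2.polylines(vis,[np.round(proj(c,circ(*x,.037,.116))*8).astype(np.int32)],True,(255,0,255),1,0,3)
print('mug',ray('top',(150,178),.05),'kettle',ray('top',(268,90),.2),'tape',ray('top',(243,153),.048))
cv2.imwrite('pics/b.png',cv2.resize(vis[120:260,130:390],None,fx=3,fy=3,interpolation=0)[:,:,::-1])
E
```

```text
small top [0.4055 0.2797] size 0.091 [172.6 229.7   1.9]
small side [0.4048 0.3303] size 0.837 [207.6 167.4  19.5]
medium top [0.6307 0.1729] size 0.709 [201.5 168.3  17.6]
medium side [0.629  0.1786] size 0.956 [274.  177.   28.2]
large top [ 0.6707 -0.1288] size 0.947 [282.  155.5  27.8]
large side [ 0.6742 -0.1101] size 0.923 [311.1 209.   38.8]
giant top [ 0.4346 -0.0006] size 0.951 [249.2 218.6  30.8]
giant side [0.4335 0.0304] size 0.883 [223.8 194.   39.3]
stack [ 0.54062161 -0.36324599]
lid_small top [ 0.5427 -0.3658] 0.933 [350.5 185.6  17.2]
lid_small side [ 0.5429 -0.368 ] 0.914 [291.6 238.3  19.9]
mug [0.60101107 0.36764791] kettle [ 0.87220513 -0.07704541] tape [0.68973716 0.0172237 ]
```

View pics/b.png

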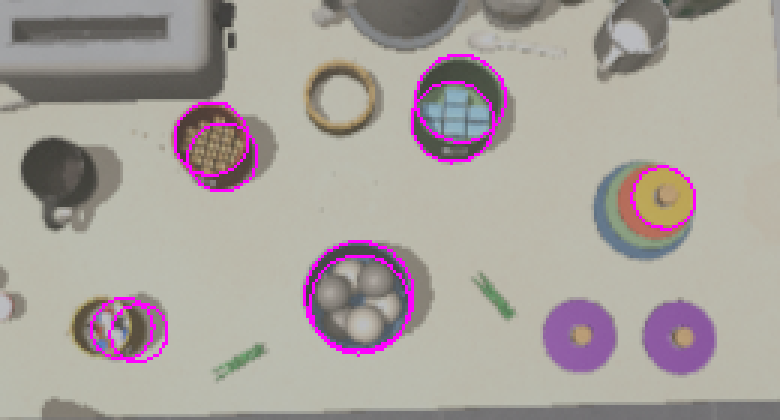

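```bash
cat >> h.py <<'E'
from scipy.ndimage import map_coordinates
def edgefit(c,im,curves,g,span=.012,step=.0005):
    """curves(x,y)->list of world point sets (each hulled). maximise normal gradient along hull"""
    L=cv2.GaussianBlur(im.astype(np.float32),(0,0),.7);best=[]
    def score(x,y):
        S=[]
        for P in curves(x,y):
            H=cv2.convexHull(proj(c,P).astype(np.float32))[:,0]
            E=np.roll(H,-1,0)-H;n=np.hypot(*E.T);pts=[];no=[]
            s=np.linspace(0,n.sum(),90,endpoint=False);cs=np.r_[0,np.cumsum(n)]
            i=np.clip(np.searchsorted(cs,s,'right')-1,0,len(n)-1)
            p=H[i]+E[i]*((s-cs[i])/n[i])[:,None];no=np.c_[E[i,1],-E[i,0]]/n[i][:,None]
            f=lambda q:np.stack([map_coordinates(L[:,:,k],[q[:,1],q[:,0]],order=1) for k in range(3)],1)
            d=np.linalg.norm(f(p+.7*no)-f(p-.7*no),axis=1)
            S.append(np.minimum(d,80).mean())
        return np.mean(S)
    r=np.arange(-span,span+1e-9,step)
    Z=np.array([[score(g[0]+a,g[1]+b) for b in r] for a in r])
    w=np.clip(Z-(Z.max()-.06*(Z.max()-np.median(Z))),0,None);w/=w.sum()
    return np.array([g[0]+(w.sum(1)*r).sum(),g[1]+(w.sum(0)*r).sum()]),Z.max(),np.median(Z)
E
python3 - <<'E'
from h import *
I=np.load('im0.npz');t,s=I['t'],I['s']
G={'small':ray('top',(165,229),.095),'medium':(.630,.176),'large':(.672,-.1288),'giant':(.4346,0)}
for n,g in G.items():
    D,H,L=DIM[n]
    hull=lambda x,y:[np.vstack([circ(x,y,D/2,H),circ(x,y,D/2,0)])]
    rim=lambda x,y:[circ(x,y,D/2,H)]
    inn=lambda x,y:[circ(x,y,D/2-.003,H)]
    for c,im in (('top',t),('side',s)):
        for nm,f in (('hull',hull),('rim',rim),('inner',inn)):
            r=edgefit(c,im,f,g,.016,.001);print(n,c,nm,r[0].round(4),round(r[1],1),round(r[2],1))
for c,im in (('top',t),('side',s)):
    r=edgefit(c,im,lambda x,y:[circ(x,y,.037,.116)],(.5427,-.366));print('lid',c,r)
    r=edgefit(c,im,lambda x,y:[circ(x,y,.012,.136)],(.5427,-.366));print('knob',c,r)
E
```

```text
small top hull [0.4083 0.3039] 60.8 25.3
small top rim [0.4079 0.3046] 64.3 29.2Traceback (most recent call last):
  File "<stdin>", line 11, in <module>
  File "h.py", line 51, in edgefit
    Z=np.array([[score(g[0]+a,g[1]+b) for b in r] for a in r])
                 ~~~~~^^^^^^^^^^^^^^^
  File "h.py", line 41, in score
    H=cv2.convexHull(proj(c,P).astype(np.float32))[:,0]
                     ~~~~^^^^^
  File "h.py", line 6, in proj
    k=manip.calibration(c);X=P@np.array(k['R']).T+np.array(k['t'])
ValueError: time passes only in moves, steps and waits
```

```bash
sed -i "s/^A=np.linspace/CAL={c:manip.calibration(c) for c in ('top','side')}\nA=np.linspace/;s/k=manip.calibration(c)/k=CAL[c]/" h.py
python3 - <<'E'
from h import *
I=np.load('im0.npz');t,s=I['t'],I['s']
G={'small':(.408,.304),'medium':(.630,.176),'large':(.672,-.1288),'giant':(.4346,0)}
for n,g in G.items():
    D,H,L=DIM[n]
    hull=lambda x,y:[np.vstack([circ(x,y,D/2,H),circ(x,y,D/2,0)])]
    rim=lambda x,y:[circ(x,y,D/2,H)]
    inn=lambda x,y:[circ(x,y,D/2-.003,H)]
    for c,im in (('top',t),('side',s)):
        for nm,f in (('hull',hull),('rim',rim)):
            r=edgefit(c,im,f,g,.016,.001);print(n,c,nm,r[0].round(4),round(r[1],1),round(r[2],1))
for c,im in (('top',t),('side',s)):
    r=edgefit(c,im,lambda x,y:[circ(x,y,.037,.116)],(.5427,-.366));print('lid',c,r)
    r=edgefit(c,im,lambda x,y:[circ(x,y,.012,.136)],(.5427,-.366));print('knob',c,r)
E
```

```text
small top hull [0.4084 0.304 ] 60.7 23.7
small top rim [0.4079 0.3046] 64.2 28.2
small side hull [0.4057 0.3017] 55.6 24.6
small side rim [0.405  0.2909] 49.5 38.2
medium top hull [0.6296 0.1758] 68.0 28.2
medium top rim [0.6286 0.1761] 60.9 28.2
medium side hull [0.6269 0.1734] 57.2 23.7
medium side rim [0.6245 0.1685] 29.2 18.5
large top hull [ 0.6683 -0.1276] 68.5 27.6
large top rim [ 0.6683 -0.1264] 58.2 27.9
large side hull [ 0.6654 -0.1301] 59.1 27.9
large side rim [ 0.6652 -0.1347] 50.6 31.4
giant top hull [0.4357 0.0012] 61.9 25.0
giant top rim [0.4333 0.0007] 61.6 25.6
giant side hull [0.4346 0.0028] 66.8 27.8
giant side rim [ 0.4347 -0.0062] 43.1 31.2
lid top (array([ 0.54357032, -0.36679566]), np.float32(35.53178), np.float32(19.016209))
knob top (array([ 0.53962058, -0.35990818]), np.float32(25.172146), np.float32(11.473916))
lid side (array([ 0.542478 , -0.3692896]), np.float32(65.22779), np.float32(29.79121))
knob side (array([ 0.541959  , -0.36876356]), np.float32(62.256523), np.float32(27.366772))
```

jog_arm --pt "0 0 -1.4 -0.8 -0.9 0 93" --pt "0 0 -2.8 -2 -2.2 0 93" --pt "0 0 -4.08 -3.2 -3.5 0 93" --pt "0 0 -4.08 -4.4 -4.8 0 93" --pt "0 0 -4.08 -5.6 -6.1 0 93" --pt "0 0 -4.08 -6.8 -7.4 0 80" --pt "0 0 -4.08 -8 -8.7 0 70" --pt "0 0 -4.08 -9.2 -10 0 60" --pt "0 0 -4.08 -10 -11.1 0 60" --pt "0 0 -4.08 -10 -11.1 0 60"

```text
t: 2.13
position: [0.3303, 0.1642, 0.2188]
tool_rot: [[-1.0, 0.004, 0.001], [0.004, 1.0, -0.001], [-0.001, -0.001, -1.0]]
wrist_force: [0.3, 0.6, 0.5]
finger_gap: 0.0641
grip_force: 0.0
```

jog_arm --pt "0 0 0 -0.3 -0.75 0 60" --pt "0 0 0 -0.85 -2.1 0 60" --pt "0 0 0 -1.45 -3.6 0 60" --pt "0 0 0 -2.05 -5.1 0 60" --pt "0 0 0 -2.65 -6.6 0 60" --pt "0 0 0 -3.25 -8.1 0 60" --pt "0 0 0 -3.85 -9.6 0 60" --pt "0 0 0 -4.45 -11.1 0 60" --pt "0 0 0 -5.05 -12.6 0 60" --pt "0 0 0 -5.65 -14.1 0 60"

```text
t: 2.97
position: [0.4707, -0.1868, 0.2187]
tool_rot: [[-1.0, 0.001, 0.0], [0.001, 1.0, -0.0], [-0.0, -0.0, -1.0]]
wrist_force: [0.3, 0.9, 1.3]
finger_gap: 0.0603
grip_force: 0.0
```

Run:
```python
from bench import manip
print(manip.get_obs()['position'])
```

```text
[ 0.47068905 -0.18680012  0.21868509]
```

jog_arm --pt "0 0 0 -0.6 -1.5 0.2 60" --pt "0 0 0 -1.2 -3.0 0.6 60" --pt "0 0 0 -1.8 -4.5 1.0 60" --pt "0 0 0 -2.4 -6.0 1.4 60" --pt "0 0 0 -2.8 -7.0 1.8 60" --pt "0 0 0 -2.9 -7.25 2.2 60" --pt "0 0 0 -2.9 -7.25 2.4 60" --pt "0 0 0 -2.9 -7.25 2.4 60"

```text
t: 3.63
position: [0.542, -0.3649, 0.157]
tool_rot: [[-1.0, 0.001, -0.002], [0.001, 1.0, 0.002], [0.002, 0.002, -1.0]]
wrist_force: [0.7, -0.3, -0.1]
finger_gap: 0.0597
grip_force: 0.0
```

Run:
```python
from h import *
print(manip.get_obs()['position'])
s=manip.camera('side');t=manip.camera('top')
v=np.vstack([cv2.resize(s[190:300,230:350],None,fx=5,fy=5,interpolation=2)])
cv2.imwrite('pics/c.png',v[:,:,::-1])
print(manip.get_obs()['position'])
```

```text
[ 0.54195823 -0.36486213  0.15701389]
[ 0.5426399  -0.36470205  0.15910461]
```

View pics/c.png

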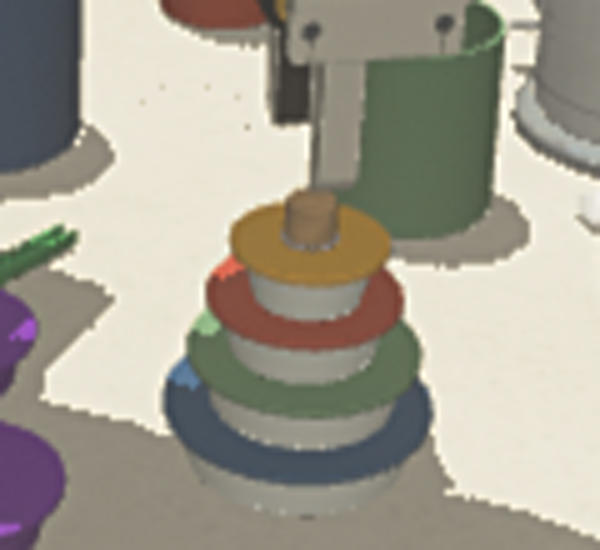

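The crop shows the open fingers straddling the small lid's knob, at about column 292 of the side view. They are aligned, so I'll descend and grip.

jog_arm --pt "0 0 0 0 -0.13 0.6 60" --pt "0 0 0 0 -0.13 1.2 60" --pt "0 0 0 0 -0.13 1.55 60" --pt "0 0 0 0 -0.13 1.55 50" --pt "0 0 0 0 -0.13 1.55 20" --pt "0 0 0 0 -0.13 1.55 15" --pt "0 0 0 0 -0.13 1.55 15" --pt "0 0 0 0 -0.13 1.55 15" --pt "0 0 0 0 -0.13 1.55 15"

```text
t: 4.48
position: [0.5429, -0.3691, 0.1205]
tool_rot: [[-1.0, 0.001, 0.001], [0.001, 1.0, -0.0], [-0.001, -0.0, -1.0]]
wrist_force: [-0.4, 1.8, 2.0]
finger_gap: 0.0246
grip_force: 0.6
```

jog_arm --pt "0 0 0 0 0 0 15" --pt "0 0 0 0 0 0 15" --pt "0 0 0 0 0 -0.4 15" --pt "0 0 0 0 0 -1.0 15" --pt "0 0 0 0 0 -1.8 15" --pt "0 0 0 0 0 -2.6 15" --pt "0 0 0 0 0 -3.2 15" --pt "0 0 0 0 0 -3.2 15"

```text
t: 5.15
position: [0.5438, -0.3701, 0.2039]
tool_rot: [[-1.0, 0.001, 0.004], [0.001, 1.0, -0.003], [-0.004, -0.003, -1.0]]
wrist_force: [-0.5, -1.1, -0.3]
finger_gap: 0.0232
grip_force: 29.8
```

Run:
```python
from h import *
s=manip.camera('side');t=manip.camera('top')
o=manip.get_obs();print(o['position'],o['finger_gap'],o['grip_force'])
cv2.imwrite('pics/d.png',np.hstack([cv2.resize(s[150:300,230:350],None,fx=4,fy=4),cv2.resize(t[140:220,310:380],(300,600))])[:,:,::-1])
np.savez('im1.npz',t=t,s=s)
```

```text
[ 0.54269528 -0.36920966  0.20002472] 0.023212154994256117 29.83548939228058
```

View pics/d.png

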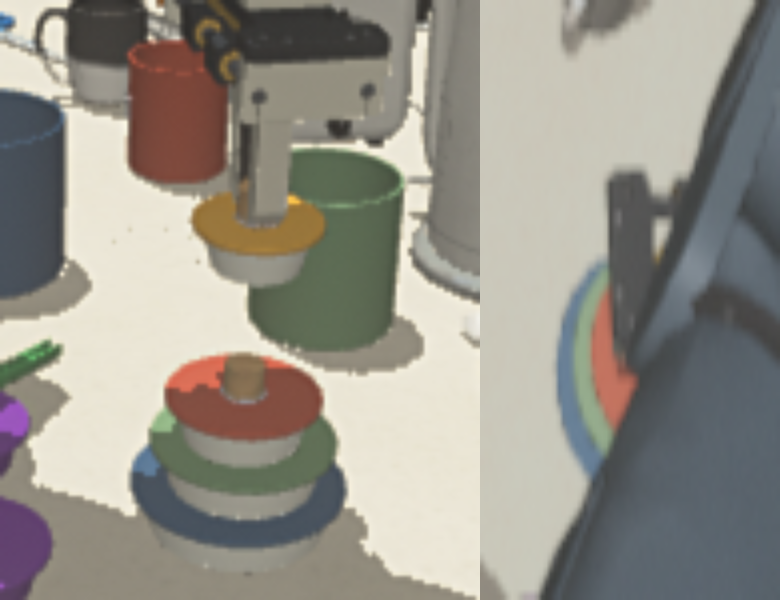

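jog_arm --pt "0 0 0 0.1 0.4 0 15" --pt "0 0 0 0.25 1.2 0 15" --pt "0 0 0 0.5 2.4 0 15" --pt "0 0 0 0.75 3.8 0 15" --pt "0 0 0 1.05 5.2 0 15" --pt "0 0 0 1.35 6.6 0 15" --pt "0 0 0 1.6 8.0 0 15" --pt "0 0 0 1.9 9.4 0 15" --pt "0 0 0 2.2 10.8 0 15" --pt "0 0 0 2.45 12.2 0 15"

```text
t: 6.08
position: [0.4798, -0.062, 0.1988]
tool_rot: [[-1.0, 0.001, -0.002], [0.001, 1.0, 0.001], [0.002, 0.001, -1.0]]
wrist_force: [1.1, 0.4, -1.5]
finger_gap: 0.0233
grip_force: 29.8
```

jog_arm --pt "0 0 0 0.3 1.4 0 15" --pt "0 0 0 0.6 2.8 0 15" --pt "0 0 0 0.85 4.2 0 15" --pt "0 0 0 1.15 5.6 0 15" --pt "0 0 0 1.4 7.0 0 15" --pt "0 0 0 1.7 8.4 0 15" --pt "0 0 0 2.0 9.8 0 15" --pt "0 0 0 2.25 11.2 0 15" --pt "0 0 0 2.5 12.4 0 15" --pt "0 0 0 2.7 13.4 0 15"

```text
t: 6.92
position: [0.4125, 0.2728, 0.1988]
tool_rot: [[-1.0, -0.0, -0.002], [-0.0, 1.0, -0.001], [0.002, -0.001, -1.0]]
wrist_force: [0.9, 0.6, -1.1]
finger_gap: 0.0232
grip_force: 29.8
```

jog_arm --pt "0 0 0 0.2 0.8 0.3 15" --pt "0 0 0 0.28 1.2 0.8 15" --pt "0 0 0 0.28 1.3 1.4 15" --pt "0 0 0 0.28 1.3 1.8 15" --pt "0 0 0 0.28 1.3 1.8 15" --pt "0 0 0 0.28 1.3 1.8 15"

```text
t: 7.42
position: [0.4069, 0.3029, 0.1543]
tool_rot: [[-1.0, 0.001, -0.002], [0.001, 1.0, -0.001], [0.002, -0.001, -1.0]]
wrist_force: [0.7, -0.2, 0.2]
finger_gap: 0.0233
grip_force: 29.8
```

jog_arm --pt "0 0 0 0 0 0.4 15" --pt "0 0 0 0 0 0.8 15" --pt "0 0 0 0 0 1.2 15" --pt "0 0 0 0 0 1.5 15" --pt "0 0 0 0 0 1.7 15" --pt "0 0 0 0 0 1.85 15" --pt "0 0 0 0 0 1.9 15" --pt "0 0 0 0 0 1.9 15"

```text
t: 8.08
position: [0.4075, 0.3035, 0.1072]
tool_rot: [[-1.0, 0.001, -0.0], [0.001, 1.0, -0.0], [0.0, -0.0, -1.0]]
wrist_force: [-0.1, -0.5, 0.0]
finger_gap: 0.0234
grip_force: 29.8
```

jog_arm --pt "0 0 0 0 0 0.08 15" --pt "0 0 0 0 0 0.14 15" --pt "0 0 0 0 0 0.14 15"

```text
t: 8.33
position: [0.4081, 0.3039, 0.1047]
tool_rot: [[-1.0, 0.001, 0.002], [0.001, 1.0, 0.001], [-0.002, 0.001, -1.0]]
wrist_force: [-1.6, 1.8, 5.5]
finger_gap: 0.0233
grip_force: 30.0
```

Run:
```python
from h import *
s=manip.camera('side');t=manip.camera('top')
o=manip.get_obs();print(o['position'],o['wrist_force'],o['grip_force'])
cv2.imwrite('pics/e.png',np.hstack([cv2.resize(s[120:210,180:270],(540,540),interpolation=2)])[:,:,::-1])
```

```text
[0.40810137 0.30392825 0.10474602] [-1.87860054  0.14774457  6.01678847] 29.96461719274521
```

View pics/e.png

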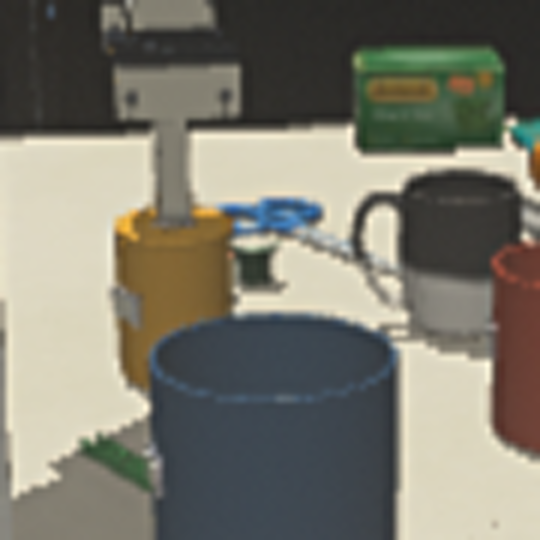

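The lid is seated: contact at z = 0.1047 with 6 N, and it's flush in the picture. Releasing and going back to the stack.

jog_arm --pt "0 0 0 0 0 0 60" --pt "0 0 0 0 0 0 60" --pt "0 0 0 0 0 0 60" --pt "0 0 0 0 0 0 60" --pt "0 0 0 0 0 0 60" --pt "0 0 0 0 0 -0.6 60" --pt "0 0 0 0 0 -1.6 60" --pt "0 0 0 0 0 -2.8 60" --pt "0 0 0 0 -0.4 -3.6 60" --pt "0 0 0 0 -1.4 -3.8 60"

```text
t: 9.27
position: [0.4087, 0.2702, 0.2021]
tool_rot: [[-1.0, -0.001, 0.005], [-0.001, 1.0, 0.003], [-0.005, 0.003, -1.0]]
wrist_force: [0.5, 0.4, -0.5]
finger_gap: 0.06
grip_force: 0.0
```

Run:
```python
from h import *
I=np.load('im1.npz')
s=manip.camera('side');t=manip.camera('top')
np.savez('im2.npz',t=t,s=s)
for c,im in (('top',t),('side',s)):
    for nm,r,z in (('disc',.046,.087),('knob',.012,.107)):
        print(nm,c,edgefit(c,im,lambda x,y:[circ(x,y,r,z)],(.543,-.366)))
    print('lid_small',edgefit(c,im,lambda x,y:[circ(x,y,.037,.1)],(.407,.304)))
```

```text
disc top (array([ 0.54285829, -0.36338733]), np.float32(47.73345), np.float32(22.724367))
knob top (array([ 0.54370154, -0.36442996]), np.float32(29.613354), np.float32(10.729692))
lid_small (array([0.39520254, 0.31574846]), np.float32(14.179259), np.float32(4.853859))
disc side (array([ 0.54195308, -0.36544314]), np.float32(65.15472), np.float32(29.11939))
knob side (array([ 0.54207518, -0.36516592]), np.float32(56.06702), np.float32(28.141327))
lid_small (array([0.40710659, 0.29579758]), np.float32(47.219196), np.float32(35.97127))
```

jog_arm --pt "0 0 0 -0.15 -0.7 0 60" --pt "0 0 0 -0.45 -2.1 0 60" --pt "0 0 0 -0.75 -3.6 0 60" --pt "0 0 0 -1.1 -5.1 0 60" --pt "0 0 0 -1.4 -6.6 0 60" --pt "0 0 0 -1.7 -8.1 0 60" --pt "0 0 0 -2.05 -9.6 0 60" --pt "0 0 0 -2.35 -11.1 0 60" --pt "0 0 0 -2.65 -12.6 0 60" --pt "0 0 0 -3.0 -14.1 0 60"

```text
t: 10.2
position: [0.4822, -0.0857, 0.1984]
tool_rot: [[-1.0, 0.001, -0.001], [0.001, 1.0, 0.0], [0.001, 0.0, -1.0]]
wrist_force: [1.4, 0.2, 0.6]
finger_gap: 0.0603
grip_force: 0.0
```

jog_arm --pt "0 0 0 -0.3 -1.5 0 60" --pt "0 0 0 -0.6 -3.0 0 60" --pt "0 0 0 -0.95 -4.5 0 60" --pt "0 0 0 -1.25 -6.0 0 60" --pt "0 0 0 -1.6 -7.5 0.1 60" --pt "0 0 0 -1.9 -9.0 0.3 60" --pt "0 0 0 -2.2 -10.4 0.6 60" --pt "0 0 0 -2.35 -11.2 1.0 60" --pt "0 0 0 -2.35 -11.2 1.4 60" --pt "0 0 0 -2.35 -11.2 1.6 60"

```text
t: 11.03
position: [0.5402, -0.364, 0.1562]
tool_rot: [[-1.0, 0.002, -0.002], [0.002, 1.0, 0.002], [0.002, 0.002, -1.0]]
wrist_force: [-0.2, -0.2, 0.0]
finger_gap: 0.06
grip_force: 0.0
```

jog_arm --pt "0 0 0 0 0 0.6 60" --pt "0 0 0 0 0 0.8 60" --pt "0 0 0 0 0 0.8 60"

```text
t: 11.28
position: [0.5404, -0.3625, 0.1375]
tool_rot: [[-1.0, -0.0, -0.002], [-0.0, 1.0, 0.002], [0.002, 0.002, -1.0]]
wrist_force: [1.2, 0.7, -1.0]
finger_gap: 0.0597
grip_force: 0.0
```

jog_arm --pt "0 0 0 -0.1 -0.1 0.6 60" --pt "0 0 0 -0.1 -0.1 1.2 60" --pt "0 0 0 -0.1 -0.1 1.7 60" --pt "0 0 0 -0.1 -0.1 1.9 60" --pt "0 0 0 -0.1 -0.1 1.9 45" --pt "0 0 0 -0.1 -0.1 1.9 15" --pt "0 0 0 -0.1 -0.1 1.9 15" --pt "0 0 0 -0.1 -0.1 1.9 15" --pt "0 0 0 -0.1 -0.1 1.9 15" --pt "0 0 0 -0.1 -0.1 1.9 15"

```text
t: 12.12
position: [0.5435, -0.3665, 0.092]
tool_rot: [[-1.0, 0.001, 0.001], [0.001, 1.0, 0.0], [-0.001, 0.0, -1.0]]
wrist_force: [0.3, 2.0, 1.7]
finger_gap: 0.0245
grip_force: 1.3
```

jog_arm --pt "0 0 0 0 0 0 15" --pt "0 0 0 0 0 0 15" --pt "0 0 0 0 0 0 15"

```text
t: 12.37
position: [0.5434, -0.3668, 0.0917]
tool_rot: [[-1.0, 0.001, 0.0], [0.001, 1.0, -0.0], [-0.0, -0.0, -1.0]]
wrist_force: [-0.4, 0.6, 3.0]
finger_gap: 0.0231
grip_force: 30.0
```

jog_arm --pt "0 0 0 0 0 -0.3 15" --pt "0 0 0 0 0 -0.9 15" --pt "0 0 0 0 0 -1.9 15" --pt "0 0 0 0 0 -3.0 15" --pt "0 0 0 -0.1 0.4 -4.0 15" --pt "0 0 0 -0.2 1.2 -4.4 15" --pt "0 0 0 -0.4 2.4 -4.4 15" --pt "0 0 0 -0.6 3.8 -4.4 15" --pt "0 0 0 -0.8 5.2 -4.4 15" --pt "0 0 0 -1.05 6.6 -4.4 15"

```text
t: 13.2
position: [0.5693, -0.2002, 0.2018]
tool_rot: [[-1.0, 0.001, -0.0], [0.001, 1.0, -0.0], [0.0, -0.0, -1.0]]
wrist_force: [0.9, 0.1, -1.7]
finger_gap: 0.0229
grip_force: 29.9
```

jog_arm --pt "0 0 0 -0.2 1.4 0 15" --pt "0 0 0 -0.45 2.8 0 15" --pt "0 0 0 -0.65 4.2 0 15" --pt "0 0 0 -0.85 5.6 0 15" --pt "0 0 0 -1.1 7.0 0 15" --pt "0 0 0 -1.3 8.4 0 15" --pt "0 0 0 -1.55 9.8 0 15" --pt "0 0 0 -1.75 11.2 0 15" --pt "0 0 0 -1.95 12.6 0 15" --pt "0 0 0 -2.2 13.8 0 15"

```text
t: 14.03
position: [0.6246, 0.1456, 0.2017]
tool_rot: [[-1.0, 0.0, -0.0], [0.0, 1.0, 0.0], [0.0, 0.0, -1.0]]
wrist_force: [-0.6, 1.1, -0.2]
finger_gap: 0.0229
grip_force: 29.9
```

jog_arm --pt "0 0 0 -0.1 0.8 0 15" --pt "0 0 0 -0.15 1.2 0.2 15" --pt "0 0 0 -0.15 1.3 0.7 15" --pt "0 0 0 -0.15 1.3 1.2 15" --pt "0 0 0 -0.15 1.3 1.4 15" --pt "0 0 0 -0.15 1.3 1.4 15"

```text
t: 14.53
position: [0.6277, 0.1742, 0.1641]
tool_rot: [[-1.0, 0.002, -0.004], [0.002, 1.0, -0.001], [0.004, -0.001, -1.0]]
wrist_force: [-0.1, 0.1, -0.7]
finger_gap: 0.0229
grip_force: 30.0
```

jog_arm --pt "0 0 0 0 0 0.4 15" --pt "0 0 0 0 0 0.9 15" --pt "0 0 0 0 0 1.3 15" --pt "0 0 0 0 0 1.6 15" --pt "0 0 0 0 0 1.8 15" --pt "0 0 0 0 0 1.9 15" --pt "0 0 0 0 0 1.97 15" --pt "0 0 0 0 0 1.97 15"

```text
t: 15.2
position: [0.6287, 0.1758, 0.117]
tool_rot: [[-1.0, 0.001, 0.0], [0.001, 1.0, 0.0], [-0.0, 0.0, -1.0]]
wrist_force: [-0.1, -0.3, -0.5]
finger_gap: 0.0237
grip_force: 30.0
```

jog_arm --pt "0 0 0 0 0 0.06 15" --pt "0 0 0 0 0 0.12 15" --pt "0 0 0 0 0 0.12 15"

```text
t: 15.45
position: [0.6293, 0.1761, 0.1154]
tool_rot: [[-1.0, 0.001, 0.002], [0.001, 1.0, 0.001], [-0.002, 0.001, -1.0]]
wrist_force: [-1.0, 1.1, 5.4]
finger_gap: 0.0232
grip_force: 30.0
```

jog_arm --pt "0 0 0 0 0 0 60" --pt "0 0 0 0 0 0 60" --pt "0 0 0 0 0 0 60" --pt "0 0 0 0 0 0 60" --pt "0 0 0 0 0 0 60" --pt "0 0 0 0 0 -0.6 60" --pt "0 0 0 0 0 -1.6 60" --pt "0 0 0 0 0 -2.6 60" --pt "0 0 0 0 -0.4 -3.2 60" --pt "0 0 0 0.2 -1.4 -3.4 60"

```text
t: 16.28
position: [0.6249, 0.1425, 0.202]
tool_rot: [[-1.0, -0.002, 0.004], [-0.002, 1.0, 0.001], [-0.004, 0.001, -1.0]]
wrist_force: [-0.0, -0.8, 0.3]
finger_gap: 0.0602
grip_force: 0.0
```

Run:
```python
from h import *
s=manip.camera('side');t=manip.camera('top')
for c,im in (('top',t),('side',s)):
    for nm,r,z in (('disc',.055,.058),('knob',.012,.078)):
        print(nm,c,edgefit(c,im,lambda x,y:[circ(x,y,r,z)],(.543,-.366)))
print(manip.get_obs()['position'])
cv2.imwrite('pics/f.png',cv2.resize(s[120:310,180:360],None,fx=3,fy=3,interpolation=2)[:,:,::-1])
```

```text
disc top (array([ 0.54416712, -0.36493582]), np.float32(32.053276), np.float32(19.584524))
knob top (array([ 0.54417915, -0.36536014]), np.float32(28.006077), np.float32(10.341828))
disc side (array([ 0.54324746, -0.365146  ]), np.float32(59.25856), np.float32(22.69727))
knob side (array([ 0.54270394, -0.36575797]), np.float32(52.189888), np.float32(27.944338))
[0.62392101 0.13867056 0.20057861]
```

View pics/f.png

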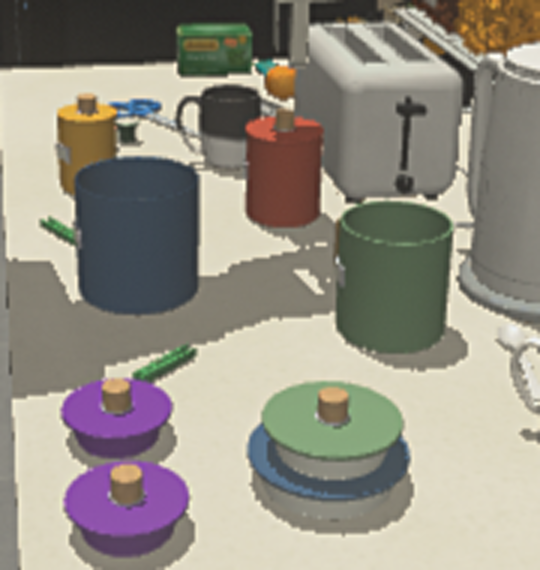

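Yellow and red are seated level. The green lid is next, on the stack at (0.5436, -0.3653).

jog_arm --pt "0 0 0 0.1 -0.7 0 60" --pt "0 0 0 0.35 -2.1 0 60" --pt "0 0 0 0.6 -3.6 0 60" --pt "0 0 0 0.8 -5.1 0 60" --pt "0 0 0 1.05 -6.6 0 60" --pt "0 0 0 1.3 -8.1 0 60" --pt "0 0 0 1.5 -9.6 0 60" --pt "0 0 0 1.75 -11.1 0 60" --pt "0 0 0 2.0 -12.6 0 60" --pt "0 0 0 2.25 -14.1 0 60"

```text
t: 17.22
position: [0.5666, -0.2131, 0.1988]
tool_rot: [[-1.0, 0.001, -0.0], [0.001, 1.0, 0.0], [0.0, 0.0, -1.0]]
wrist_force: [0.7, 0.6, -1.0]
finger_gap: 0.06
grip_force: 0.0
```

jog_arm --pt "0 0 0 0.25 -1.5 0.2 60" --pt "0 0 0 0.45 -3.0 0.6 60" --pt "0 0 0 0.7 -4.5 1.2 60" --pt "0 0 0 0.9 -5.6 1.8 60" --pt "0 0 0 0.95 -6.05 2.6 60" --pt "0 0 0 0.95 -6.05 3.4 60" --pt "0 0 0 0.95 -6.05 3.8 60" --pt "0 0 0 0.95 -6.05 4.0 60" --pt "0 0 0 0.95 -6.05 4.0 60"

```text
t: 17.97
position: [0.5432, -0.362, 0.0982]
tool_rot: [[-1.0, 0.0, -0.001], [0.0, 1.0, 0.001], [0.001, 0.001, -1.0]]
wrist_force: [-0.4, 0.2, -0.8]
finger_gap: 0.0598
grip_force: 0.0
```

jog_arm --pt "0 0 0 0 -0.1 0.5 60" --pt "0 0 0 0 -0.1 1.0 60" --pt "0 0 0 0 -0.1 1.4 60" --pt "0 0 0 0 -0.1 1.5 50" --pt "0 0 0 0 -0.1 1.5 30" --pt "0 0 0 0 -0.1 1.5 15" --pt "0 0 0 0 -0.1 1.5 15" --pt "0 0 0 0 -0.1 1.5 15" --pt "0 0 0 0 -0.1 1.5 15" --pt "0 0 0 0 -0.1 1.5 15"

```text
t: 18.8
position: [0.5435, -0.3655, 0.0621]
tool_rot: [[-1.0, 0.001, 0.001], [0.001, 1.0, -0.001], [-0.001, -0.001, -1.0]]
wrist_force: [-0.4, 0.3, 1.2]
finger_gap: 0.0232
grip_force: 30.0
```

jog_arm --pt "0 0 0 0 0 0 15" --pt "0 0 0 0 0 0 15" --pt "0 0 0 0 0 0 15"

```text
t: 19.05
position: [0.5434, -0.3656, 0.062]
tool_rot: [[-1.0, 0.001, 0.001], [0.001, 1.0, -0.001], [-0.001, -0.001, -1.0]]
wrist_force: [0.2, 0.4, 4.0]
finger_gap: 0.0229
grip_force: 30.0
```

jog_arm --pt "0 0 0 0 0 -0.3 15" --pt "0 0 0 0 0 -0.9 15" --pt "0 0 0 0 0 -1.9 15" --pt "0 0 0 0 0 -3.1 15" --pt "0 0 0 0 0 -4.3 15" --pt "0 0 0 -0.1 0.2 -5.0 15" --pt "0 0 0 -0.4 0.8 -5.3 15" --pt "0 0 0 -0.9 1.8 -5.3 15" --pt "0 0 0 -1.5 2.9 -5.3 15" --pt "0 0 0 -2.1 4.0 -5.3 15"

```text
t: 19.88
position: [0.5959, -0.2644, 0.1945]
tool_rot: [[-1.0, 0.002, -0.0], [0.002, 1.0, 0.0], [0.0, 0.0, -1.0]]
wrist_force: [-0.4, -1.0, -2.1]
finger_gap: 0.0233
grip_force: 30.0
```

jog_arm --pt "0 0 0 -0.6 1.2 0 15" --pt "0 0 0 -1.2 2.4 0 15" --pt "0 0 0 -1.8 3.5 0 15" --pt "0 0 0 -2.3 4.5 0 15" --pt "0 0 0 -2.7 5.2 0.1 15" --pt "0 0 0 -2.85 5.45 0.4 15" --pt "0 0 0 -2.85 5.45 0.7 15" --pt "0 0 0 -2.85 5.45 0.7 15" --pt "0 0 0 -2.85 5.45 0.7 15"

```text
t: 20.63
position: [0.6663, -0.1304, 0.1758]
tool_rot: [[-1.0, 0.002, -0.002], [0.002, 1.0, 0.0], [0.002, 0.0, -1.0]]
wrist_force: [-0.3, -0.7, -1.4]
finger_gap: 0.0235
grip_force: 30.0
```

jog_arm --pt "0 0 0 0 0.06 0.4 15" --pt "0 0 0 0 0.06 0.9 15" --pt "0 0 0 0 0.06 1.3 15" --pt "0 0 0 0 0.06 1.65 15" --pt "0 0 0 0 0.06 1.85 15" --pt "0 0 0 0 0.06 1.95 15" --pt "0 0 0 0 0.06 2.02 15" --pt "0 0 0 0 0.06 2.02 15"

```text
t: 21.3
position: [0.6672, -0.1278, 0.126]
tool_rot: [[-1.0, 0.001, -0.0], [0.001, 1.0, -0.0], [0.0, -0.0, -1.0]]
wrist_force: [0.5, 0.1, -0.4]
finger_gap: 0.0233
grip_force: 30.0
```

jog_arm --pt "0 0 0 0 0 0.06 15" --pt "0 0 0 0 0 0.12 15" --pt "0 0 0 0 0 0.12 15"

```text
t: 21.55
position: [0.6676, -0.1278, 0.1246]
tool_rot: [[-1.0, 0.001, 0.001], [0.001, 1.0, -0.0], [-0.001, -0.0, -1.0]]
wrist_force: [-1.8, 0.8, 6.5]
finger_gap: 0.0238
grip_force: 30.0
```

jog_arm --pt "0 0 0 0 0 0 60" --pt "0 0 0 0 0 0 60" --pt "0 0 0 0 0 0 60" --pt "0 0 0 0 0 0 60" --pt "0 0 0 0 0 0 60" --pt "0 0 0 0 0 -0.6 60" --pt "0 0 0 0 0 -1.4 60" --pt "0 0 0 0 0 -2.0 60" --pt "0 0 0 0 0 -2.2 60" --pt "0 0 0 0 0 -2.2 60"

```text
t: 22.38
position: [0.6677, -0.1279, 0.1793]
tool_rot: [[-1.0, 0.001, 0.002], [0.001, 1.0, -0.001], [-0.002, -0.001, -1.0]]
wrist_force: [-0.7, 1.0, -0.1]
finger_gap: 0.06
grip_force: 0.0
```

Run:
```python
from h import *
s=manip.camera('side');t=manip.camera('top')
for c,im in (('top',t),('side',s)):
    for nm,r,z in (('disc',.064,.029),('knob',.012,.049)):
        print(nm,c,edgefit(c,im,lambda x,y:[circ(x,y,r,z)],(.543,-.366)))
print(manip.get_obs()['position'])
```

```text
disc top (array([ 0.54181134, -0.36367332]), np.float32(67.21014), np.float32(25.738699))
knob top (array([ 0.54178899, -0.36434469]), np.float32(50.35833), np.float32(17.201862))
disc side (array([ 0.5398754 , -0.36940726]), np.float32(43.69898), np.float32(17.404646))
knob side (array([ 0.54091578, -0.36491321]), np.float32(79.148346), np.float32(20.665741))
[ 0.66681661 -0.12765354  0.17715887]
```

jog_arm --pt "0 0 0 0.3 -0.5 0 60" --pt "0 0 0 0.9 -1.7 0 60" --pt "0 0 0 1.6 -3.0 0 60" --pt "0 0 0 2.3 -4.4 0 60" --pt "0 0 0 3.0 -5.7 0.3 60" --pt "0 0 0 3.7 -7.0 0.9 60" --pt "0 0 0 4.4 -8.3 1.6 60" --pt "0 0 0 4.9 -9.3 2.4 60" --pt "0 0 0 5.0 -9.5 3.2 60" --pt "0 0 0 5.0 -9.5 4.0 60"

```text
t: 23.32
position: [0.5394, -0.3677, 0.0763]
tool_rot: [[-1.0, 0.004, -0.001], [0.004, 1.0, 0.0], [0.001, 0.0, -1.0]]
wrist_force: [0.6, -0.1, 0.2]
finger_gap: 0.06
grip_force: 0.0
```

jog_arm --pt "0 0 0 0 0 0.3 60" --pt "0 0 0 0 0 0.3 60" --pt "0 0 0 0 0 0.3 60"

```text
t: 23.57
position: [0.5418, -0.3651, 0.0707]
tool_rot: [[-1.0, 0.0, -0.0], [0.0, 1.0, 0.0], [0.0, 0.0, -1.0]]
wrist_force: [0.4, -0.1, 0.3]
finger_gap: 0.0599
grip_force: 0.0
```

jog_arm --pt "0 0 0 0 0 0.5 60" --pt "0 0 0 0 0 1.0 60" --pt "0 0 0 0 0 1.4 60" --pt "0 0 0 0 0 1.5 50" --pt "0 0 0 0 0 1.5 30" --pt "0 0 0 0 0 1.5 15" --pt "0 0 0 0 0 1.5 15" --pt "0 0 0 0 0 1.5 15" --pt "0 0 0 0 0 1.5 15" --pt "0 0 0 0 0 1.5 15"

```text
t: 24.4
position: [0.5422, -0.3653, 0.0336]
tool_rot: [[-1.0, 0.001, 0.001], [0.001, 1.0, -0.001], [-0.001, -0.001, -1.0]]
wrist_force: [0.5, -0.0, 1.3]
finger_gap: 0.0233
grip_force: 30.0
```

jog_arm --pt "0 0 0 0 0 0 15" --pt "0 0 0 0 0 0 15" --pt "0 0 0 0 0 0 15"

```text
t: 24.65
position: [0.5422, -0.3653, 0.0335]
tool_rot: [[-1.0, 0.001, 0.001], [0.001, 1.0, -0.0], [-0.001, -0.0, -1.0]]
wrist_force: [0.2, -0.4, 4.2]
finger_gap: 0.0233
grip_force: 30.0
```

jog_arm --pt "0 0 0 0 0 -0.3 15" --pt "0 0 0 0 0 -1.0 15" --pt "0 0 0 0 0 -2.1 15" --pt "0 0 0 0 0 -3.4 15" --pt "0 0 0 0 0 -4.7 15" --pt "0 0 0 0 0.1 -6.0 15" --pt "0 0 0 0.1 0.4 -6.9 15" --pt "0 0 0 0.35 1.2 -7.2 15" --pt "0 0 0 0.7 2.4 -7.2 15" --pt "0 0 0 1.1 3.7 -7.2 15"

```text
t: 25.48
position: [0.5141, -0.2722, 0.2138]
tool_rot: [[-1.0, 0.002, 0.001], [0.002, 1.0, -0.001], [-0.001, -0.001, -1.0]]
wrist_force: [0.6, -0.0, -0.4]
finger_gap: 0.0233
grip_force: 30.0
```

jog_arm --pt "0 0 0 0.4 1.3 0 15" --pt "0 0 0 0.8 2.7 0 15" --pt "0 0 0 1.2 4.1 0 15" --pt "0 0 0 1.6 5.5 0 15" --pt "0 0 0 2.0 6.9 0 15" --pt "0 0 0 2.4 8.3 0 15" --pt "0 0 0 2.8 9.6 0 15" --pt "0 0 0 3.1 10.6 0 15" --pt "0 0 0 3.2 11.0 0.2 15" --pt "0 0 0 3.2 11.0 0.4 15"

```text
t: 26.32
position: [0.4344, 0.0038, 0.2032]
tool_rot: [[-1.0, -0.002, 0.001], [-0.002, 1.0, 0.0], [-0.001, 0.0, -1.0]]
wrist_force: [-0.0, -0.5, -1.9]
finger_gap: 0.0233
grip_force: 30.0
```

jog_arm --pt "0 0 0 0 0 0.3 15" --pt "0 0 0 0 0 0.3 15" --pt "0 0 0 0 0 0.3 15"

```text
t: 26.57
position: [0.4348, 0.0014, 0.195]
tool_rot: [[-1.0, 0.002, -0.001], [0.002, 1.0, -0.0], [0.001, -0.0, -1.0]]
wrist_force: [-0.8, 0.1, -1.4]
finger_gap: 0.0236
grip_force: 30.0
```

jog_arm --pt "0 0 0 0 0 0.4 15" --pt "0 0 0 0 0 1.0 15" --pt "0 0 0 0 0 1.5 15" --pt "0 0 0 0 0 1.9 15" --pt "0 0 0 0 0 2.15 15" --pt "0 0 0 0 0 2.28 15" --pt "0 0 0 0 0 2.35 15" --pt "0 0 0 0 0 2.35 15"

```text
t: 27.23
position: [0.435, 0.0022, 0.1369]
tool_rot: [[-1.0, 0.001, 0.0], [0.001, 1.0, -0.0], [-0.0, -0.0, -1.0]]
wrist_force: [-0.5, 0.0, -1.1]
finger_gap: 0.0233
grip_force: 30.0
```

jog_arm --pt "0 0 0 0 0 0.06 15" --pt "0 0 0 0 0 0.12 15" --pt "0 0 0 0 0 0.12 15"

```text
t: 27.48
position: [0.4352, 0.0023, 0.1347]
tool_rot: [[-1.0, 0.001, 0.001], [0.001, 1.0, -0.0], [-0.001, -0.0, -1.0]]
wrist_force: [-2.1, 0.7, 7.3]
finger_gap: 0.0233
grip_force: 30.0
```

Seated. Releasing, raising and moving the arm clear.

jog_arm --pt "0 0 0 0 0 0 60" --pt "0 0 0 0 0 0 60" --pt "0 0 0 0 0 0 60" --pt "0 0 0 0 0 0 60" --pt "0 0 0 0 0 0 60" --pt "0 0 0 0 0 -0.6 60" --pt "0 0 0 0 0 -1.6 60" --pt "0 0 0 0 0 -2.6 60" --pt "0 0 0 0 0 -3.2 60" --pt "0 0 0 0 -0.6 -3.4 60"

```text
t: 28.32
position: [0.4357, -0.0117, 0.2213]
tool_rot: [[-1.0, -0.001, 0.004], [-0.001, 1.0, -0.0], [-0.004, -0.0, -1.0]]
wrist_force: [1.2, -0.3, -0.4]
finger_gap: 0.0602
grip_force: 0.0
```

jog_arm --pt "0 0 0 0 -1.2 0 60" --pt "0 0 0 0 -2.6 0 60" --pt "0 0 0 0 -4.0 0 60" --pt "0 0 0 0 -5.4 0 60" --pt "0 0 0 0 -6.8 0 60" --pt "0 0 0 0 -8.2 0 60" --pt "0 0 0 0 -9.4 0 60" --pt "0 0 0 0 -9.6 0 60" --pt "0 0 0 0 -9.6 0 60"

```text
t: 29.07
position: [0.4343, -0.2539, 0.2186]
tool_rot: [[-1.0, 0.003, -0.0], [0.003, 1.0, 0.0], [0.0, 0.0, -1.0]]
wrist_force: [-0.1, 0.2, 0.4]
finger_gap: 0.0601
grip_force: 0.0
```

Run:
```python
from h import *
s=manip.camera('side');t=manip.camera('top');V=[]
G={'small':(.407,.303),'medium':(.6285,.175),'large':(.667,-.129),'giant':(.4352,.002)}
for n,g in G.items():
    D,H,L=DIM[n]
    for c,im in (('top',t),('side',s)):
        a=edgefit(c,im,lambda x,y:[circ(x,y,L/2,H+.005)],g,.010,.001)[0];b=edgefit(c,im,lambda x,y:[circ(x,y,.012,H+.025)],g,.010,.001)[0]
        print(n,c,'disc',a.round(4),'knob',b.round(4))
cv2.imwrite('pics/g.png',np.hstack([cv2.resize(s[120:300,170:350],(400,400)),cv2.resize(t[120:260,130:330],(400,400))])[:,:,::-1])
```

```text
small top disc [0.409  0.3033] knob [0.4096 0.2943]
small side disc [0.4077 0.2977] knob [0.4078 0.2934]
medium top disc [0.629  0.1747] knob [0.6304 0.1758]
medium side disc [0.6263 0.1713] knob [0.6264 0.1714]
large top disc [ 0.6685 -0.1287] knob [ 0.6695 -0.1289]
large side disc [ 0.6666 -0.1306] knob [ 0.6655 -0.1316]
giant top disc [0.434  0.0008] knob [0.435  0.0014]
giant side disc [ 0.4345 -0.0042] knob [0.4286 0.0118]
```

View pics/g.png

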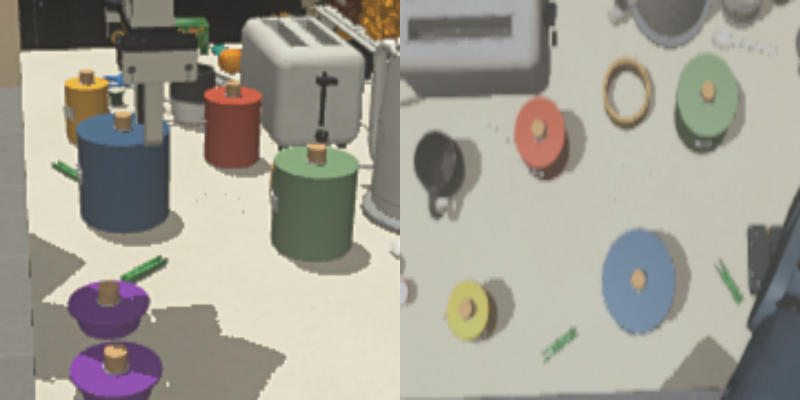

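All four lids sit flush and centred on their own canisters. The mug and tape haven't moved, and the arm is clear.

```bash
python3 -c "
from bench import manip
print(manip.sign_off())"
```

```text
the job is handed in; nothing more can be done
None
```

All four lids are seated, knob up, on the canisters of their own size and colour, and the job is handed in at about 29 s of the 102 s limit; the sign-off call returned no verdict.

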